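Show the inlayer the missing medallion and its replacement

ROBOT

A 7-joint arm with a two-finger parallel gripper is mounted at the origin on the work surface. World frame = base frame: x ahead of the robot, y to its left, z up, the work surface at z = 0. Lengths are in m, angles in degrees, forces in N, time in s.
With the tool pointing down it reaches from about 0.425 to 1.025 m from the base axis. Payload 9.4 kg.
Tool frame: the origin (TCP) lies midway between the tips of the shut fingers; the grasp point (between the pads) lies bot.tcp_to_grasp behind it (bot.tcp_to_grasp is the distance from the TCP to the grasp point, in m); z points along the fingers, y is the direction in which the jaws open and shut (so a half turn about z gives the same grasp; the last joint's range is limited). The gripper opens to 85 mm and grips with 20 to 120 N. Pads are 22 mm wide; open, the fingers measure 114 mm over their backs; the gripper's body (76 mm by 85 mm) begins 54 mm behind the grasp point. The pads swing forward as they close: fully open they stand 13 mm farther back than shut.
Start: joints at [61.496, 34.337, -0.143, 91.639, 0.103, 54.024, -4.572], TCP at [0.296, -0.662, 0.231] pointing down, gripper open.
Joint ranges: [-147.43, 147.43], [-19.82, 112.94], [-74.19, 73.91], [6.32, 146.72], [-59.91, 239.91], [6.04, 106.73], [-150.56, 150.56]. Speed limits (degrees/s): [127.2, 127.2, 172.46, 172.46, 180, 180, 180].

INTERFACE

Orientations are given as a 3x3 rotation matrix whose columns are the frame's x, y, z axes.
In Python, from bench import bot gives the robot as it stands.
- The arm moves only by the tool move_arm, never from a script. Its argument "rows" is a list of rows, each an object of numbers: "gripper": the opening, from 0 (shut) to 1 (fully open); "dx", "dy", "dz": the shift along the tool's x, y, z in m; "twist": the turn about the tool's z in degrees. A call has 1 to 20 rows; each row is the pose to reach, as a shift and turn from the pose measured when the call began, along the tool's axes at that moment; what a row does not reach only later rows make up. A row lasts 1/12 s, in which the tool goes at most 41.7 mm and 7.16 degrees, less where a joint would pass 70% of its speed; a pose out of reach is approached as far as the arm can. A call with a gripper value outside its range is refused whole. The fingers move at their own pace and stop on an object; "force" is the grip in N (left out, the last holds). Time passes only in rows, so rows that repeat a pose let the fingers close. It gives the time, the measured TCP pose, the force and the opening at its end, in the units of the state.
- bot.get_state(): the state, without advancing time (a new reading comes with each control period).
- bot.grab_frame(name): name is "scene" or "top" or "wrist"; returns a dict with "frame" (400x640x3 uint8, red, green, blue), "depth" (400x640 float32, m along the optical axis (not along the pixel's ray), 0 where there is no reading), "intrinsics" (3x3 intrinsics, pixels), "eye" and "rotation" of the camera in the world; the wrist camera has in their place "T_tool_cam" (4x4, takes a point from camera to tool coordinates, whose origin is the TCP and whose axes are the flange's). Camera axes: x right, y up, looking along -z (the intrinsics and any distortion apply to the point x, -y, -z); pixel columns grow to the right and rows downward; lengths in m; the calibration is good to about 2 mm. A picture is of the moment at which its call begins: read the wrist's pose just before it.
- bot.sign_off(): hands the job in, once; it reports no verdict.
The state is a dict: "t": time; "joint_pos": joint angles; "dq": joint speeds; "joint_efforts": joint torques, N m; "eef_pos": TCP position; "orientation": TCP orientation; "wrist_force": force on the tool from outside, world axes, zero at the start; "torque": the same for the moment, N m; "opening": opening from 0.0 (shut) to 1.0 (fully open).
Only numpy, scipy, OpenCV 4.12 (cv2) and the standard library are available. Lean on these libraries where they do the work, as an engineer would, in place of code of your own. Each camera call takes 0.05 s, during which the arm holds its last target. There are 200 camera calls.

TASK

One mother-of-pearl medallion is missing from the black lacquer panel, and the lacquer is still tacky. Show the inlayer what to do: with the fingertips, point from above at the middle of the empty recess, a finger's breadth or so over it, and stay there for two seconds; then point in the same way, again for two seconds, at the loose blank in the sorting tray that fits this recess, and finish still pointing at it. Touch nothing at any time.

Things in the scene. Friction and masses are not known exactly. Their poses are not given: they have to be found in the camera images.
- panel: Black lacquered panel, 220 x 300 mm (its x, y), 12 mm thick, fixed flat on two wooden battens 18 mm high; origin under its centre on the table, upper face 30 mm above the table. Six round recesses in two rows (94 mm apart along x) of three (90 mm apart along y); five are filled flush with engraved mother-of-pearl discs. It lies left or right, the tray on the other side.
- recess (a point): Centre of the one empty recess, level with the panel's upper face (30 mm above the table). A round hollow 50 mm across and 3 mm deep with bare brown wood at its bottom; any of the six places in the panel. z up.
- tray: Fixed dark wooden sorting tray, 180 x 180 mm, walls 5 mm thick and 18 mm high, floor 5 mm thick, divided into four equal square compartments with one loose blank in each, in any order. Origin under its centre on the table, z up.
- blank_round_centre (a point): Centre (half-way up) of the round loose mother-of-pearl blank, 49 mm across and 3 mm thick, engraved like the medallions in the panel, lying flat on the tray's floor. z up.
- blank_small_centre (a point): Centre of the small round loose blank, 30 mm across and 3 mm thick, lying flat in the tray.
- blank_square_centre (a point): Centre of the square loose blank, 42 x 42 x 3 mm, lying flat in the tray.
- blank_long_centre (a point): Centre of the long loose blank with round ends, 54 x 22 x 3 mm, lying flat in the tray.
- bowl: Bystander: loose blue porcelain bowl, 96 mm across, 42 mm high, standing beyond the work. Origin under its centre.
- cup: Bystander: loose steel cup, 68 mm across, 85 mm high, standing beyond the work. Origin under its centre.
- bottle: Bystander: loose closed amber bottle with a red cap, 66 mm across, 170 mm high, on the right. Origin under its centre.
- brush: Bystander: loose paint brush with a yellow handle, 172 mm long, 7 mm thick, lying beyond the work, pointing away from the robot. Origin on its underside near the middle; it lies along its x axis.
Not all that is in view belongs to the job. What is shaped like the part that bears blank_round_centre but pink or purple is not meant.

How it is judged (in metres and radians):
On the way, in this order (a step that is already met when the one before it is completed fails the run):
1. pointing from above at the empty recess for two seconds (1.7 s is enough): grasp point within 20 mm of its centre sideways and 18 to 70 mm above the panel's face (horizontal distance between the grasp point and recess below 0.02 m and z of the grasp point in the frame of recess between 0.018 and 0.07 m), for 1.7 s.
2. then pointing in the same way at the round blank that fits the recess, again for two seconds (1.7 s is enough) (horizontal distance between the grasp point and blank_round_centre below 0.02 m and z of the grasp point in the frame of blank_round_centre between 0.018 and 0.07 m), for 1.7 s.
At the end, for the whole second after the job is handed in: The hand is still pointing from above at the round 49 mm blank (grasp point within 20 mm of its centre sideways, 18 to 70 mm above it, so the fingertips are a few mm to about 50 mm over it), and every blank and bystander is where it was, within 5 mm (all of step 2 and distance of each of blank_round_centre, blank_small_centre, blank_square_centre, blank_long_centre, bowl, cup, bottle, brush from where it was at the start of the episode below 0.005 m); the robot touches nothing.
It fails at once if the fingers touch anything (contact force between the fingers and anything else above 0.5 N).
It fails at once if the arm touches anything (contact force between the arm and anything else above 0.5 N).
It fails at once if a blank or a bystander is moved, lifted or carried (distance of any of blank_round_centre, blank_small_centre, blank_square_centre, blank_long_centre, bowl, cup, bottle, brush from where it was at the start of the episode above 0.005 m).
It also fails if it takes over 38 s, if anything falls off the work surface, if the arm or the gripper's body presses on something with over 40 N, if the wrist force passes 120 N, or if a joint passes its speed limit or range.

## Working session

There is one attempt and no reset: what is moved stays moved. The work goes in short steps, Python scripts to look and compute and a tool call to move; the robot and the scene stay as the last step left them, time stands still between calls to the robot, and variables do not carry over. Pictures are saved under pics/ and viewed, about 8 in all and at most 12, crops included, and the job is handed in when it is done.

Besides the shell and the picture viewer there is one more tool, called after "Request:" as name(argument=value, ...) on one line, values as JSON. move_arm: Moves the arm, as the interface text tells. Its arguments: {"type":"object","properties":{"rows":{"type":"array","items":{"type":"object","properties":{"gripper":{"type":"number"},"dx":{"type":"number"},"dy":{"type":"number"},"dz":{"type":"number"},"twist":{"type":"number"}}}},"force":{"type":"number"}},"required":["rows"]}

```bash
mkdir -p pics && cat > h.py <<'E'
import numpy as np, cv2
from bench import bot
def grab(n):
    s=bot.get_state(); f=bot.grab_frame(n); 
    if n=='wrist':
        T=np.array(f['T_tool_cam']); R=np.array(s['orientation']); f['eye']=np.array(s['eef_pos'])+R@T[:3,3]; f['rotation']=R@T[:3,:3]
    return f
def save(f,p): cv2.imwrite(p,f['frame'][:,:,::-1])
def ray(f,u,v,z):
    K=np.array(f['intrinsics']); d=np.linalg.inv(K)@[u,v,1]; d=np.array(f['rotation'])@[d[0],-d[1],-d[2]]; e=np.array(f['eye'])
    return e+d*(z-e[2])/d[2]
def dep(f,u,v):
    K=np.array(f['intrinsics']); d=np.linalg.inv(K)@[u,v,1]*f['depth'][int(v),int(u)]
    return np.array(f['eye'])+np.array(f['rotation'])@[d[0],-d[1],-d[2]]
E
python3 - <<'E'
from h import *
s=bot.get_state();print(s,bot.tcp_to_grasp)
for n in['top','scene']:
    f=grab(n);save(f,f'pics/{n}.png');print(n,f['eye'],f['rotation'],f['intrinsics'],[k for k in f])
    np.save(n+'.npy',f,allow_pickle=True)
E
```

```text
{'t': 0.0, 'joint_pos': array([61.49683514, 34.38475916, -0.14493822, 91.68079553,  0.10457578,
       54.02452223, -4.5728615 ]), 'dq': array([ 0.06166423, -0.00815256,  0.08380788, -0.1368772 , -0.08689047,
       -0.0201784 ,  0.0093898 ]), 'joint_efforts': array([ 5.50072764e-04, -7.76444507e+01,  1.56468876e+00, -2.58001024e+01,
        1.22885808e-02,  9.04778688e-03,  2.90887715e-05]), 'eef_pos': array([ 0.29591563, -0.66134063,  0.23041496]), 'orientation': array([[ 9.12752288e-01,  4.08512704e-01, -7.94561394e-04],
       [ 4.08513440e-01, -9.12751299e-01,  1.35479155e-03],
       [-1.71787386e-04, -1.56117809e-03, -9.99998767e-01]]), 'wrist_force': array([0.09073149, 0.02023708, 0.20412953]), 'torque': array([-0.02231557,  0.00483406, -0.01686208]), 'opening': 0.9998836209103686} 0.0187
top [ 0.52090881 -0.06947665  1.1133897 ] [[-0.0111203   0.99472546 -0.1019686 ]
 [-0.99962676 -0.0085141   0.02595862]
 [ 0.02495353  0.10221921  0.99444887]] [[435.69820642   0.         321.85801906]
 [  0.         435.69820642 199.72692288]
 [  0.           0.           1.        ]] ['frame', 'depth', 'intrinsics', 'eye', 'rotation']
scene [1.19242719 0.46368021 1.23895573] [[-0.69859955 -0.59033753  0.40430221]
 [ 0.71537201 -0.5874814   0.37829682]
 [ 0.01419722  0.55350447  0.83272519]] [[478.13959873   0.         316.27043349]
 [  0.         478.13959873 199.85594573]
 [  0.           0.           1.        ]] ['frame', 'depth', 'intrinsics', 'eye', 'rotation']
```

View pics/top.png

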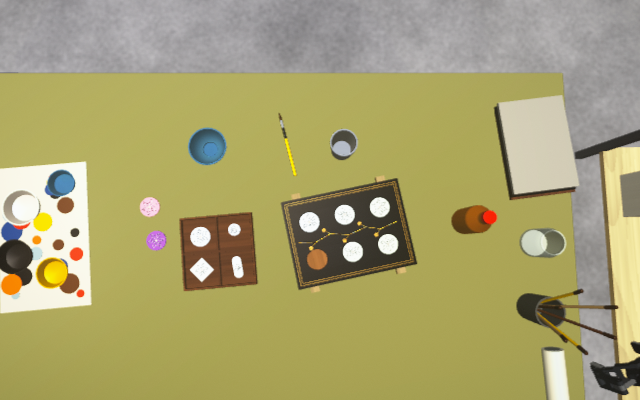

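View pics/scene.png

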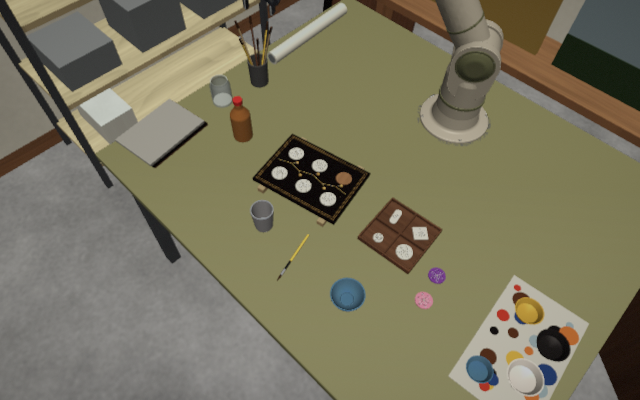

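Top view candidates for the target blank:
- round white in the tray (200,237)
- small round (234,230)
- square (202,270)
- long (238,267)
- pink disc (149,207) and purple disc (157,240) on the table, both excluded by colour

I choose the round white at (200,237). The empty recess is the brown circle at (317,259). The scene view agrees: recess at (344,178), round blank at (404,252).

```bash
python3 - <<'E'
from h import *
F={n:np.load(n+'.npy',allow_pickle=True).item() for n in('top','scene')}
seed={'recess':{'top':(317,259),'scene':(344,178)},'round':{'top':(200,237),'scene':(404,252)}}
def blob(f,s,k):
    hsv=cv2.cvtColor(f['frame'],cv2.COLOR_RGB2HSV)
    m=cv2.inRange(hsv,(0,0,130),(180,60,255)) if k=='round' else cv2.inRange(hsv,(5,90,90),(18,255,255))
    m=cv2.morphologyEx(m,cv2.MORPH_CLOSE,np.ones((3,3)))
    w=np.zeros_like(m);cv2.circle(w,s,17,255,-1);m&=w
    n,l,st,c=cv2.connectedComponentsWithStats(m);i=1+np.argmax(st[1:,4]);return c[i],st[i]
def tri(a):
    A=np.zeros((3,3));b=np.zeros(3)
    for f,uv in a:
        e=np.array(f['eye']);d=ray(f,*uv,0)-e;d/=np.linalg.norm(d);P=np.eye(3)-np.outer(d,d);A+=P;b+=P@e
    return np.linalg.solve(A,b)
for k,z in(('recess',.027),('round',.008)):
    a=[]
    for n,f in F.items():
        c,st=blob(f,seed[k][n],k);a.append((f,c));print(k,n,c.round(1),st,'plane',ray(f,*c,z).round(4),'depth',dep(f,*c).round(4))
    print('tri',tri(a).round(4))
for n,u,v in(('bottlecap',489,217),('pencilpot',543,310),('brushtip',582,292),('brushtip2',616,307),('glass',545,240),('roll',555,370),('cup',343,143),('bowl',208,146)):
    print(n,dep(F['top'],u,v).round(3))
# depth max height between start and targets
f=F['top'];K=f['intrinsics'];v,u=np.mgrid[:400,:640];d=f['depth']
p=np.stack([(u-K[0,2])/K[0,0]*d,-(v-K[1,2])/K[1,1]*d,-d],-1)@np.array(f['rotation']).T+f['eye']
m=(d>0)&(p[...,2]>.1)
for y in np.arange(-.75,.3,.05):
    q=p[m&(abs(p[...,1]-y)<.025)]
    if len(q):print(round(y,2),'n',len(q),'x',q[:,0].min().round(2),q[:,0].max().round(2),'zmax',q[:,2].max().round(2))
c=cv2.resize(f['frame'][170:310,130:430],None,fx=2.6,fy=2.6,interpolation=cv2.INTER_CUBIC);cv2.imwrite('pics/crop.png',c[:,:,::-1])
E
```

```text
recess top [316.7 258.9] [307 249  21  21 360] plane [ 0.4854 -0.0835  0.027 ] depth [ 0.4854 -0.0835  0.0291]
recess scene [343.5 178.1] [336 172  16  13 162] plane [ 0.4849 -0.0837  0.027 ] depth [ 0.4845 -0.0841  0.0262]
tri [ 0.4854 -0.0834  0.0277]
round top [200.  236.4] [190 227  21  20 332] plane [0.5444 0.2089 0.008 ] depth [0.5443 0.2075 0.0136]
round scene [403.9 251.4] [396 244  17  16 220] plane [0.5441 0.2093 0.008 ] depth [0.5451 0.2098 0.01  ]
tri [0.5442 0.2091 0.0079]
bottlecap [ 0.576 -0.46   0.17 ]
pencilpot [ 0.357 -0.631  0.048]
brushtip [ 0.306 -1.228 -0.754]
brushtip2 [ 0.391 -0.672  0.249]
glass [ 0.526 -0.668  0.009]
roll [ 0.216 -0.651  0.048]
cup [ 0.782 -0.155  0.004]
bowl [0.777 0.194 0.002]
-0.7 n 92 x 0.3 0.33 zmax 0.27
-0.65 n 729 x 0.27 0.54 zmax 0.36
-0.6 n 1262 x 0.26 0.51 zmax 0.36
-0.55 n 90 x 0.33 0.39 zmax 0.25
-0.5 n 22 x 0.55 0.6 zmax 0.17
-0.45 n 639 x 0.55 0.61 zmax 0.17
```

View pics/crop.png

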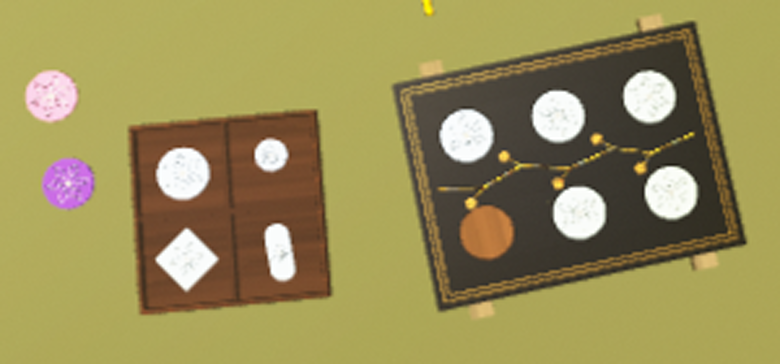

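The crop confirms the choice: the big round white disc is at upper left in the tray (200,237 in the top view), and the bare brown recess is at the panel's near-left corner (317,259). Both views agree within 1 mm. The brush pot stands close to the hand at the start, so I'll check clearances there.

```bash
python3 - <<'E'
from h import *
f=np.load('top.npy',allow_pickle=True).item();K=f['intrinsics'];v,u=np.mgrid[:400,:640];d=f['depth']
p=np.stack([(u-K[0,2])/K[0,0]*d,-(v-K[1,2])/K[1,1]*d,-d],-1)@np.array(f['rotation']).T+f['eye']
for v0,v1,u0,u1 in((286,326,515,568),(286,300,560,584),(302,312,568,618),(310,340,560,600),(325,356,560,590),(340,400,590,640)):
    q=p[v0:v1,u0:u1].reshape(-1,3);q=q[(q[:,2]>.06)]
    if len(q):print((v0,u0),len(q),q.min(0).round(3),q.max(0).round(3), 'top',q[q[:,2].argmax()].round(3))
c=cv2.resize(f['frame'][270:400,500:640],None,fx=4,fy=4);w=grab('wrist')['frame']
w=cv2.resize(w,(400,250));o=np.zeros((520,800,3),np.uint8);o[:520,:400]=cv2.resize(c,(400,520))[:520];o[:250,400:]=w
s=np.load('scene.npy',allow_pickle=True).item()['frame'][0:125,190:390];o[260:510,400:]=cv2.resize(s,(400,250))
cv2.imwrite('pics/start.png',o[:,:,::-1])
E
```

```text
(286, 515) 862 [ 0.329 -0.656  0.06 ] [ 0.521 -0.069  1.113] top [ 0.521 -0.069  1.113]
(286, 560) 84 [ 0.399 -0.621  0.147] [ 0.521 -0.069  1.113] top [ 0.521 -0.069  1.113]
(302, 568) 171 [ 0.375 -0.674  0.13 ] [ 0.521 -0.069  1.113] top [ 0.521 -0.069  1.113]
(310, 560) 243 [ 0.314 -0.666  0.084] [ 0.521 -0.069  1.113] top [ 0.521 -0.069  1.113]
(325, 560) 181 [ 0.296 -0.661  0.14 ] [ 0.521 -0.069  1.113] top [ 0.521 -0.069  1.113]
(340, 590) 1288 [ 0.256 -0.706  0.243] [ 0.521 -0.069  1.113] top [ 0.521 -0.069  1.113]
```

View pics/start.png

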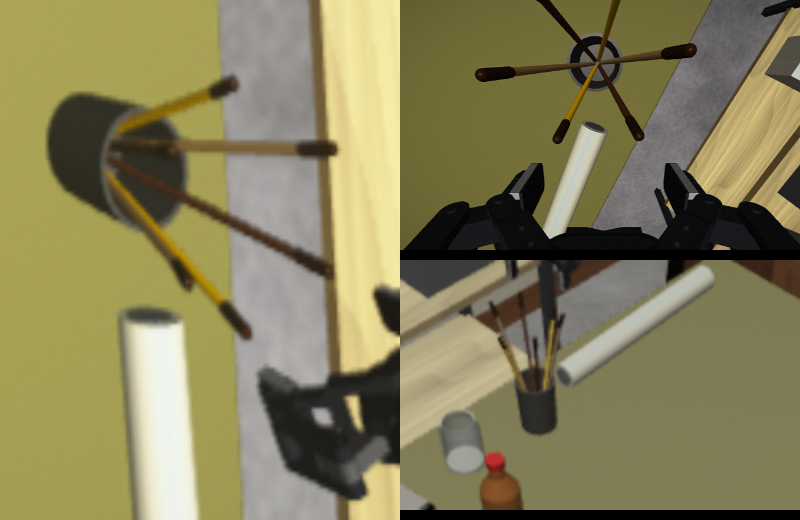

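The brush tips reach about 0.25 m and stay clear of the fingers. I'll go straight up while closing the fingers.

Request:
move_arm(rows=[{"dz":-0.03,"gripper":1},{"dz":-0.06,"gripper":1},{"dz":-0.09,"gripper":1},{"dz":-0.12,"gripper":0},{"dz":-0.15,"gripper":0},{"dz":-0.15,"gripper":0},{"dz":-0.15,"gripper":0}])

```text
validation failed for argument at $.ro...
```

Request:
move_arm(rows=[{"dx":0.0,"dy":0.0,"dz":-0.03,"twist":0.0,"gripper":1.0},{"dx":0.0,"dy":0.0,"dz":-0.06,"twist":0.0,"gripper":1.0},{"dx":0.0,"dy":0.0,"dz":-0.09,"twist":0.0,"gripper":1.0},{"dx":0.0,"dy":0.0,"dz":-0.12,"twist":0.0,"gripper":0.0},{"dx":0.0,"dy":0.0,"dz":-0.15,"twist":0.0,"gripper":0.0},{"dx":0.0,"dy":0.0,"dz":-0.15,"twist":0.0,"gripper":0.0},{"dx":0.0,"dy":0.0,"dz":-0.15,"twist":0.0,"gripper":0.0}])

```text
t: 0.73
eef_pos: [0.2963, -0.6621, 0.3825]
orientation: [[0.913, 0.408, 0.001], [0.408, -0.913, -0.002], [0.0, 0.002, -1.0]]
wrist_force: [-0.4, 0.0, -0.3]
opening: 0.454
```

Request:
move_arm(rows=[{"dx":0.02,"dy":-0.022,"dz":0,"twist":0,"gripper":0},{"dx":0.042,"dy":-0.046,"dz":0,"twist":0,"gripper":0},{"dx":0.065,"dy":-0.072,"dz":0,"twist":0,"gripper":0},{"dx":0.09,"dy":-0.099,"dz":0,"twist":0,"gripper":0},{"dx":0.115,"dy":-0.127,"dz":0,"twist":0,"gripper":0},{"dx":0.14,"dy":-0.154,"dz":0,"twist":0,"gripper":0},{"dx":0.165,"dy":-0.182,"dz":0,"twist":0,"gripper":0},{"dx":0.19,"dy":-0.21,"dz":0,"twist":0,"gripper":0},{"dx":0.215,"dy":-0.237,"dz":0,"twist":0,"gripper":0},{"dx":0.24,"dy":-0.265,"dz":0,"twist":0,"gripper":0},{"dx":0.265,"dy":-0.292,"dz":0,"twist":0,"gripper":0},{"dx":0.29,"dy":-0.32,"dz":0,"twist":0,"gripper":0},{"dx":0.315,"dy":-0.347,"dz":0,"twist":0,"gripper":0},{"dx":0.34,"dy":-0.375,"dz":0,"twist":0,"gripper":0},{"dx":0.365,"dy":-0.402,"dz":0,"twist":0,"gripper":0},{"dx":0.388,"dy":-0.428,"dz":0,"twist":0,"gripper":0},{"dx":0.402,"dy":-0.443,"dz":0,"twist":0,"gripper":0},{"dx":0.409,"dy":-0.451,"dz":0,"twist":0,"gripper":0},{"dx":0.409,"dy":-0.451,"dz":0,"twist":0,"gripper":0},{"dx":0.409,"dy":-0.451,"dz":0,"twist":0,"gripper":0}])

```text
t: 2.4
eef_pos: [0.4849, -0.0842, 0.3808]
orientation: [[0.913, 0.409, -0.001], [0.409, -0.913, -0.002], [-0.002, 0.002, -1.0]]
wrist_force: [0.4, -0.5, -0.6]
opening: 0.003
```

Request:
move_arm(rows=[{"dx":0,"dy":0,"dz":0.03,"twist":0,"gripper":0},{"dx":0,"dy":0,"dz":0.06,"twist":0,"gripper":0},{"dx":0,"dy":0,"dz":0.09,"twist":0,"gripper":0},{"dx":0,"dy":0,"dz":0.12,"twist":0,"gripper":0},{"dx":0,"dy":0,"dz":0.15,"twist":0,"gripper":0},{"dx":0,"dy":0,"dz":0.18,"twist":0,"gripper":0},{"dx":0,"dy":0,"dz":0.21,"twist":0,"gripper":0},{"dx":0,"dy":0,"dz":0.23,"twist":0,"gripper":0},{"dx":0,"dy":0,"dz":0.23,"twist":0,"gripper":0},{"dx":0,"dy":0,"dz":0.23,"twist":0,"gripper":0}])

```text
t: 3.23
eef_pos: [0.4837, -0.0863, 0.1501]
orientation: [[0.914, 0.407, -0.004], [0.407, -0.914, -0.003], [-0.004, 0.001, -1.0]]
wrist_force: [0.4, 0.8, 0.1]
opening: 0.0
```

```bash
python3 - <<'E'
from h import *
w=grab('wrist');s=grab('scene')
hsv=cv2.cvtColor(w['frame'],cv2.COLOR_RGB2HSV);m=cv2.inRange(hsv,(5,90,90),(18,255,255))
n,l,st,c=cv2.connectedComponentsWithStats(m)
for i in range(1,n):
    if st[i,4]>800:print(st[i],c[i].round(1),ray(w,st[i,0]+st[i,2]/2,st[i,1]+st[i,3]/2,.028).round(4),dep(w,*c[i]).round(4))
print(bot.get_state()['eef_pos'])
cv2.imwrite('pics/w1.png',np.vstack([cv2.resize(w['frame'],(480,300)),cv2.resize(s['frame'][80:280,200:520],(480,300))])[:,:,::-1])
E
```

```text
[  43    0  120  174 7356] [111.1  81.8] [0.4927 0.102  0.028 ] [0.494  0.1109 0.0042]
[ 293  162   61   58 2768] [323.3 190.5] [ 0.486  -0.0834  0.028 ] [ 0.4862 -0.0831  0.0276]
[ 0.48505405 -0.08580617  0.15180916]
```

View pics/w1.png

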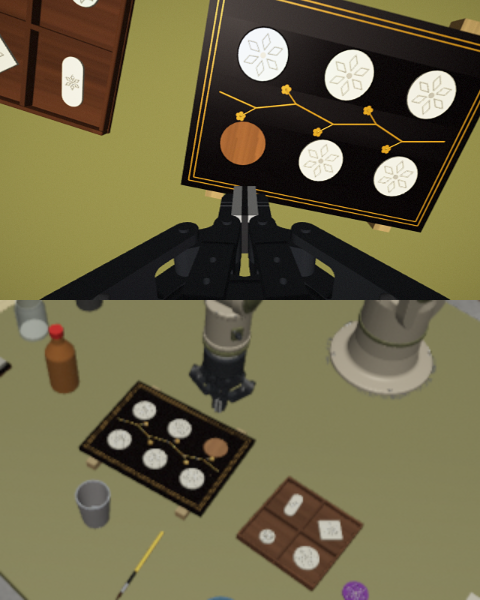

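The wrist view shows the brown recess at (323,190), which casts to (0.486, -0.083). That agrees with the earlier views. Descending to point at it.

Request:
move_arm(rows=[{"dx":0.002,"dy":-0.002,"dz":0.02,"twist":0,"gripper":0},{"dx":0.002,"dy":-0.002,"dz":0.04,"twist":0,"gripper":0},{"dx":0.002,"dy":-0.002,"dz":0.06,"twist":0,"gripper":0},{"dx":0.002,"dy":-0.002,"dz":0.075,"twist":0,"gripper":0},{"dx":0.002,"dy":-0.002,"dz":0.088,"twist":0,"gripper":0},{"dx":0.002,"dy":-0.002,"dz":0.096,"twist":0,"gripper":0},{"dx":0.002,"dy":-0.002,"dz":0.1,"twist":0,"gripper":0},{"dx":0.002,"dy":-0.002,"dz":0.1,"twist":0,"gripper":0},{"dx":0.002,"dy":-0.002,"dz":0.1,"twist":0,"gripper":0},{"dx":0.002,"dy":-0.002,"dz":0.1,"twist":0,"gripper":0}])

```text
t: 4.17
eef_pos: [0.4867, -0.0836, 0.0527]
orientation: [[0.913, 0.407, 0.002], [0.407, -0.913, -0.003], [0.0, 0.003, -1.0]]
wrist_force: [0.7, -0.3, -0.2]
opening: -0.003
```

Request:
move_arm(rows=[{"dx":0,"dy":0,"dz":0,"twist":0,"gripper":0},{"dx":0,"dy":0,"dz":0,"twist":0,"gripper":0},{"dx":0,"dy":0,"dz":0,"twist":0,"gripper":0},{"dx":0,"dy":0,"dz":0,"twist":0,"gripper":0},{"dx":0,"dy":0,"dz":0,"twist":0,"gripper":0},{"dx":0,"dy":0,"dz":0,"twist":0,"gripper":0},{"dx":0,"dy":0,"dz":0,"twist":0,"gripper":0},{"dx":0,"dy":0,"dz":0,"twist":0,"gripper":0},{"dx":0,"dy":0,"dz":0,"twist":0,"gripper":0},{"dx":0,"dy":0,"dz":0,"twist":0,"gripper":0},{"dx":0,"dy":0,"dz":0,"twist":0,"gripper":0},{"dx":0,"dy":0,"dz":0,"twist":0,"gripper":0},{"dx":0,"dy":0,"dz":0,"twist":0,"gripper":0},{"dx":0,"dy":0,"dz":0,"twist":0,"gripper":0},{"dx":0,"dy":0,"dz":0,"twist":0,"gripper":0},{"dx":0,"dy":0,"dz":0,"twist":0,"gripper":0},{"dx":0,"dy":0,"dz":0,"twist":0,"gripper":0},{"dx":0,"dy":0,"dz":0,"twist":0,"gripper":0},{"dx":0,"dy":0,"dz":0,"twist":0,"gripper":0},{"dx":0,"dy":0,"dz":0,"twist":0,"gripper":0}])

```text
t: 5.83
eef_pos: [0.4867, -0.0836, 0.0527]
orientation: [[0.913, 0.407, 0.002], [0.407, -0.913, -0.003], [0.0, 0.003, -1.0]]
wrist_force: [0.5, -0.3, 0.2]
opening: 0.002
```

Request:
move_arm(rows=[{"dx":0,"dy":0,"dz":0,"twist":0,"gripper":0},{"dx":0,"dy":0,"dz":0,"twist":0,"gripper":0},{"dx":0,"dy":0,"dz":0,"twist":0,"gripper":0},{"dx":0,"dy":0,"dz":0,"twist":0,"gripper":0},{"dx":0,"dy":0,"dz":0,"twist":0,"gripper":0},{"dx":0,"dy":0,"dz":0,"twist":0,"gripper":0}])

```text
t: 6.33
eef_pos: [0.4867, -0.0836, 0.0527]
orientation: [[0.913, 0.407, 0.002], [0.407, -0.913, -0.003], [0.0, 0.003, -1.0]]
wrist_force: [-0.8, 0.7, -0.4]
opening: 0.002
```

Held for more than 2.1 s. Now up and across to the round blank.

Request:
move_arm(rows=[{"dx":0,"dy":0,"dz":-0.02,"twist":0,"gripper":0},{"dx":0,"dy":0,"dz":-0.05,"twist":0,"gripper":0},{"dx":0,"dy":0,"dz":-0.08,"twist":0,"gripper":0},{"dx":0,"dy":0,"dz":-0.1,"twist":0,"gripper":0},{"dx":0.014,"dy":-0.02,"dz":-0.1,"twist":0,"gripper":0},{"dx":0.031,"dy":-0.044,"dz":-0.1,"twist":0,"gripper":0},{"dx":0.05,"dy":-0.071,"dz":-0.1,"twist":0,"gripper":0},{"dx":0.069,"dy":-0.098,"dz":-0.1,"twist":0,"gripper":0},{"dx":0.088,"dy":-0.125,"dz":-0.1,"twist":0,"gripper":0},{"dx":0.107,"dy":-0.152,"dz":-0.1,"twist":0,"gripper":0},{"dx":0.126,"dy":-0.179,"dz":-0.1,"twist":0,"gripper":0},{"dx":0.145,"dy":-0.206,"dz":-0.1,"twist":0,"gripper":0},{"dx":0.16,"dy":-0.227,"dz":-0.1,"twist":0,"gripper":0},{"dx":0.168,"dy":-0.239,"dz":-0.1,"twist":0,"gripper":0},{"dx":0.172,"dy":-0.244,"dz":-0.1,"twist":0,"gripper":0},{"dx":0.172,"dy":-0.244,"dz":-0.1,"twist":0,"gripper":0},{"dx":0.172,"dy":-0.244,"dz":-0.1,"twist":0,"gripper":0}])

```text
t: 7.75
eef_pos: [0.544, 0.2078, 0.1517]
orientation: [[0.914, 0.406, 0.001], [0.406, -0.914, -0.004], [-0.001, 0.004, -1.0]]
wrist_force: [1.0, -0.1, -0.1]
opening: 0.0
```

```bash
python3 - <<'E'
from h import *
w=grab('wrist')
hsv=cv2.cvtColor(w['frame'],cv2.COLOR_RGB2HSV);m=cv2.inRange(hsv,(0,0,130),(180,50,255));m=cv2.morphologyEx(m,cv2.MORPH_CLOSE,np.ones((5,5)))
n,l,st,c=cv2.connectedComponentsWithStats(m)
for i in range(1,n):
    if st[i,4]>400:print(st[i],ray(w,st[i,0]+st[i,2]/2,st[i,1]+st[i,3]/2,.008).round(4))
print(bot.get_state()['eef_pos'])
save(w,'pics/w2.png')
E
```

```text
[   0    0   13  200 1320] [0.5066 0.4787 0.008 ]
[189  13  52  50 653] [0.6208 0.3365 0.008 ]
[181 123  47  45 571] [0.5371 0.3183 0.008 ]
[ 297  161   55   53 2265] [0.5448 0.2088 0.008 ]
[400 192  33  31 794] [0.5617 0.1242 0.008 ]
[ 266  239   46   51 1123] [0.4609 0.209  0.008 ]
[ 586  256   54   48 2001] [ 0.5741 -0.0894  0.008 ]
[367 269  28  37 730] [0.4741 0.1163 0.008 ]
[0.54405404 0.20730633 0.15173004]
```

View pics/w2.png

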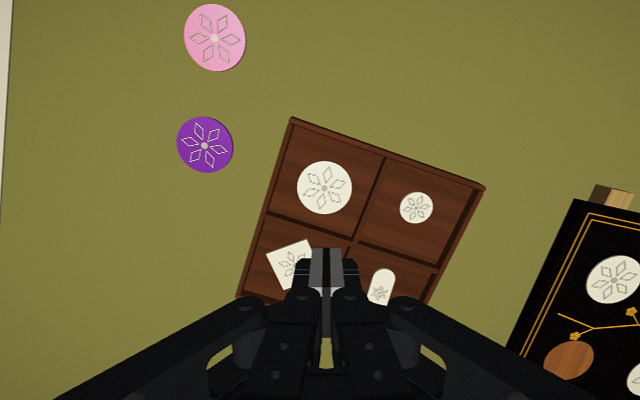

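The wrist view shows the round engraved blank at (324,187), which casts to (0.545, 0.209). Square, small, long, pink and purple are all elsewhere. Descending to 24 mm above the blank.

Request:
move_arm(rows=[{"dx":0.001,"dy":-0.001,"dz":0.02,"twist":0,"gripper":0},{"dx":0.001,"dy":-0.001,"dz":0.045,"twist":0,"gripper":0},{"dx":0.001,"dy":-0.001,"dz":0.07,"twist":0,"gripper":0},{"dx":0.001,"dy":-0.001,"dz":0.09,"twist":0,"gripper":0},{"dx":0.001,"dy":-0.001,"dz":0.105,"twist":0,"gripper":0},{"dx":0.001,"dy":-0.001,"dz":0.115,"twist":0,"gripper":0},{"dx":0.001,"dy":-0.001,"dz":0.118,"twist":0,"gripper":0},{"dx":0.001,"dy":-0.001,"dz":0.118,"twist":0,"gripper":0},{"dx":0.001,"dy":-0.001,"dz":0.118,"twist":0,"gripper":0},{"dx":0.001,"dy":-0.001,"dz":0.118,"twist":0,"gripper":0}])

```text
t: 8.63
eef_pos: [0.5453, 0.208, 0.0348]
orientation: [[0.914, 0.405, 0.002], [0.405, -0.914, -0.004], [0.001, 0.005, -1.0]]
wrist_force: [1.0, 0.4, 0.5]
opening: -0.003
```

Request:
move_arm(rows=[{"dx":0,"dy":0,"dz":0,"twist":0,"gripper":0},{"dx":0,"dy":0,"dz":0,"twist":0,"gripper":0},{"dx":0,"dy":0,"dz":0,"twist":0,"gripper":0},{"dx":0,"dy":0,"dz":0,"twist":0,"gripper":0},{"dx":0,"dy":0,"dz":0,"twist":0,"gripper":0},{"dx":0,"dy":0,"dz":0,"twist":0,"gripper":0},{"dx":0,"dy":0,"dz":0,"twist":0,"gripper":0},{"dx":0,"dy":0,"dz":0,"twist":0,"gripper":0},{"dx":0,"dy":0,"dz":0,"twist":0,"gripper":0},{"dx":0,"dy":0,"dz":0,"twist":0,"gripper":0},{"dx":0,"dy":0,"dz":0,"twist":0,"gripper":0},{"dx":0,"dy":0,"dz":0,"twist":0,"gripper":0},{"dx":0,"dy":0,"dz":0,"twist":0,"gripper":0},{"dx":0,"dy":0,"dz":0,"twist":0,"gripper":0},{"dx":0,"dy":0,"dz":0,"twist":0,"gripper":0},{"dx":0,"dy":0,"dz":0,"twist":0,"gripper":0},{"dx":0,"dy":0,"dz":0,"twist":0,"gripper":0},{"dx":0,"dy":0,"dz":0,"twist":0,"gripper":0},{"dx":0,"dy":0,"dz":0,"twist":0,"gripper":0},{"dx":0,"dy":0,"dz":0,"twist":0,"gripper":0}])

```text
t: 10.3
eef_pos: [0.5453, 0.208, 0.0348]
orientation: [[0.914, 0.405, 0.002], [0.405, -0.914, -0.004], [0.001, 0.005, -1.0]]
wrist_force: [-0.5, 0.1, -0.1]
opening: 0.0
```

Request:
move_arm(rows=[{"dx":0,"dy":0,"dz":0,"twist":0,"gripper":0},{"dx":0,"dy":0,"dz":0,"twist":0,"gripper":0},{"dx":0,"dy":0,"dz":0,"twist":0,"gripper":0},{"dx":0,"dy":0,"dz":0,"twist":0,"gripper":0},{"dx":0,"dy":0,"dz":0,"twist":0,"gripper":0},{"dx":0,"dy":0,"dz":0,"twist":0,"gripper":0},{"dx":0,"dy":0,"dz":0,"twist":0,"gripper":0},{"dx":0,"dy":0,"dz":0,"twist":0,"gripper":0}])

```text
t: 10.97
eef_pos: [0.5453, 0.208, 0.0348]
orientation: [[0.914, 0.405, 0.002], [0.405, -0.914, -0.004], [0.001, 0.005, -1.0]]
wrist_force: [0.1, 0.3, 0.1]
opening: -0.002
```

```bash
python3 - <<'E'
from h import *
f=grab('scene');cv2.imwrite('pics/end.png',cv2.resize(f['frame'][130:320,230:500],None,fx=2.5,fy=2.5)[:,:,::-1])
s=bot.get_state();print(s['t'],s['eef_pos'],s['wrist_force'])
E
```

```text
11.0167 [0.54527189 0.2080378  0.03476444] [-0.65693783 -0.06298644  0.3847155 ]
```

View pics/end.png

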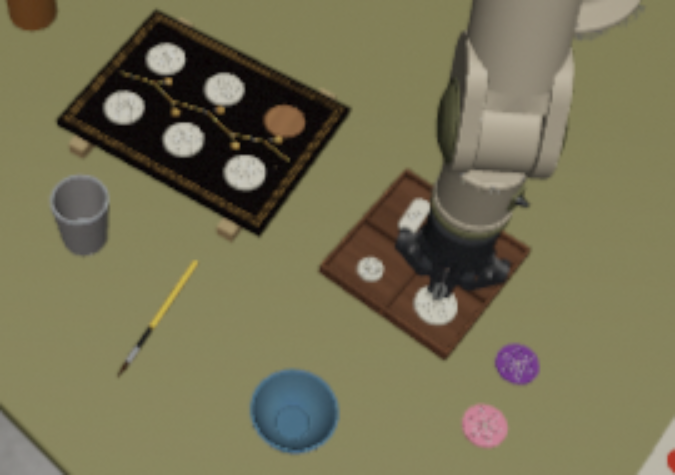

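The fingertips hover over the round blank (crop 437,303) and nothing has moved. Handing in.

```bash
python3 -c "
from bench import bot
print(bot.sign_off())"
```

```text
the job is handed in; nothing more can be done
None
```

I pointed with shut fingers at the empty recess for just over 2 s, then at the round 49 mm blank for just over 2 s, and handed in at 11 s still pointing at the blank.

| Target | Found at (x, y), m | Fingertips above it | Grasp point above it |
|---|---|---|---|
| Empty recess | (0.486, -0.083) | 23 mm over the panel's face | 41 mm |
| Round blank | (0.545, 0.209) | 25 mm over its upper face | 45 mm over its centre |

- **Positions:** the top and scene cameras and the wrist view from above each target agreed to about 1 mm. The hand was within 2 mm sideways of both.
- **Contact:** the wrist force never showed more than about 1 N of noise, and nothing in the last picture looked moved. I judged that by eye, without measuring each item's position again. The bottle was mostly outside that picture.
- **Failed call:** my first move was refused because it left out some of the row fields. Nothing moved, and I repeated it with every field filled in.

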